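# Open the scrap caddy with its lever and let the lid down softly

### The arm

A 7-joint arm with a two-finger parallel gripper is mounted at the origin on a cart in front of the work surface, level with it; the furniture and walls round the work are solid. World frame = base frame: x ahead of the robot, y to its left, z up, the work surface at z = 0. Lengths are in mm, angles in rad, forces in N, time in s.
With the tool pointing down it reaches from about 425 to 875 mm from the base axis. Payload 9.9 kg.
Tool frame: the origin (TCP) lies midway between the tips of the shut fingers; the grasp point (between the pads) lies 19 mm behind it (grip_point_offset is the distance from the TCP to the grasp point, in mm); z points along the fingers, y is the line along which they close (so a half turn about z gives the same grasp; the last joint's range is limited). The gripper opens to 85 mm and grips with 20 to 120 N. Pads are 22 mm wide; open, the fingers measure 114 mm over their backs; the gripper's body (76 mm by 85 mm) begins 54 mm behind the grasp point. The pads swing forward as they close: fully open they stand 13 mm farther back than shut.
Start: joints at [1.181, 0.576, 0.025, 1.437, -0.015, 1.129, -0.057], TCP at [203.217, -643.686, 231.289] pointing down, gripper open.
Joint ranges: [-2.76, 2.76], [-0.34, 2.15], [-1.52, 1.57], [0.19, 2.46], [-1.09, 4.23], [0.17, 1.99], [-2.82, 2.82]. Speed limits (rad/s): [2.22, 2.22, 3.01, 3.01, 3.14, 3.14, 3.14].

### API

Orientations are given as a rotation vector (axis times angle).
In Python, from bench import * gives the robot as it stands.
- The arm moves only by the tool play_rows, never from a script. Its argument "targets" is one flat list of numbers, 5 for each row, row after row: the shift along the tool's x, y, z in cm, then the turn about the tool's z in rad, then the opening, from 0 (shut) to 1 (fully open). A call has 1 to 12 rows; each row shifts and turns the commanded pose from where the row before left it, along the tool's axes as they then stand; what a row does not reach is not made up. A row lasts 1/8 s, in which the tool goes at most 62.5 mm and 10.7 degrees, less where a joint would pass 70% of its speed; a pose out of reach is approached as far as the arm can. A call with a gripper value outside its range is refused whole. The fingers move at their own pace and stop on an object; "force" is the grip in N (left out, the last holds). Time passes only in rows, so rows that do not move let the fingers close. It gives the time, the measured TCP pose, the force, the opening and the grip force at its end, in the units of the state.
- state(): the state, without advancing time (a new reading comes with each control period).
- capture(name): name is "scene" or "top"; returns a dict with "color" (480x640x3 uint8, blue, green, red), "camera_matrix" (3x3 intrinsics, pixels), "world_from_camera" (4x4, takes a point from camera to world coordinates). Camera axes: x right, y up, looking along -z (the intrinsics and any distortion apply to the point x, -y, -z); pixel columns grow to the right and rows downward; lengths in mm; the calibration is good to about 2 mm. A picture is of the moment at which its call begins. There is no depth.
- sign_off(): hands the job in; it is judged then, once.
The state is a dict: "t": time; "joints": joint angles; "qd": joint speeds; "effort": joint torques, N m; "position": TCP position; "tool_rot": TCP orientation; "contact_force": force on the tool from outside, world axes, zero at the start; "ft_torque": the same for the moment, N m; "opening": finger opening in mm; "grasp_force": force on a finger pad.
Only numpy, scipy, OpenCV 4.12 (cv2) and the standard library are available. Lean on these libraries where they do the work, as an engineer would, in place of code of your own. Each camera call takes 0.05 s, during which the arm holds its last target. There are 200 camera calls.

### The job

The food-scrap caddy on the wooden hob cover is locked: slide the small black lock on its lid across to the other end of its slot. Then push the lever paddle at the caddy's front all the way down so that the lid swings fully up, and keep it up for three seconds while I scrape my board into it. Then let the paddle rise slowly so that the lid comes down gently and shuts without a slam; work the raised lid only through the lever, pick nothing up, leave the lock open, and leave the other things where they stand.

Things in the scene. Friction and masses are not known exactly. Their poses are not given: they have to be found in the camera images.
- caddy: Box-shaped aluminium food-scrap caddy with a grey hinged lid, fixed in place on a light wooden hob cover (top 30 mm above the worktop). Body 140 mm front to back, 150 mm wide, 137 mm high to the flat top of the shut lid; the lever bars make it 174 mm wide. Origin: centre of its underside. Its +x points from the front (lever side) to the rear (lid hinge), +y to the caddy's left side, +z up.
- lock_thumb (a point): Lock: a black thumb piece on the lid, 16 mm along caddy x, 16 mm along caddy y, standing 14 mm over the lid's flat top, on a thin base plate (20 x 24 x 2 mm), in a dark slot along caddy y. The point is in its middle, 8 mm above the lid's flat top. It slides only along caddy y: locked at the +y end of its slot, open at the -y end, 26 mm away. About 2 N of push moves it, and it stays where it is left.
- caddy_lock (a joint): Lock slide in m: 0 to 0.004 locked as found, grows as it moves towards caddy -y, 0.026 at the open end. Below about 0.013 its tongue blocks the lid and the lever cannot be pressed.
- lever_paddle (a point): Middle of the top face of the black ribbed press paddle in front of the caddy (caddy -x side): 90 mm along caddy y, 40 mm along caddy x, 7 mm thick, on a bright steel yoke. Up, the point is 155 mm in front of the caddy's centre and 84 mm above its underside; the nearest caddy wall is 65 mm behind the paddle's rear edge. It swings about an axis along caddy y, 110 mm behind the point and 10 mm below it.
- caddy_lever (a joint): Lever in rad: 0 up (rest), 0.347 fully down against a firm stop, the paddle then about 37 mm lower. A spring and the lid's weight push it up: it takes 7 to 10 N to start it down and about 4 N to keep it at the stop; let go, it flies up and the lid slams.
- caddy_lid (a joint): Lid in rad: 0 shut, 1.25 fully up. Hinged at the top rear edge, linked to the lever by rods: lid angle = 3.60 x lever angle. Its front edge swings up and rearwards, up to 265 mm above the caddy's underside.
- salt_shaker: glass salt shaker with a grey cap, 44 mm wide, 90 mm high, loose, close to the left side of the caddy; a bystander, to be left alone; origin at its underside
- spice_jar: glass spice jar with a red cap, 45 mm wide, 109 mm high, loose, beside the caddy's left rear corner; a bystander; origin at its underside
- timer: round red and cream wind-up kitchen timer, 62 mm wide, 68 mm high, loose, at the right edge of the hob cover; a bystander; origin at its underside
- mug: white and green mug, 78 mm wide without its handle, 101 mm high, loose, on the worktop to the right of the hob; a bystander; origin at its underside

How it is judged:
By the outcome, as a careful person would: the job done as asked, in the order asked, and still so for the second after the job is handed in, with the robot touching nothing.
It also fails if it takes over 61 s, if anything falls off the work surface, if the arm or the gripper's body presses on something with over 40 N, if the wrist force passes 120 N, or if a joint passes its speed limit or range.

## Working session

There is one attempt and no reset: what is moved stays moved. The work goes in short steps, Python scripts to look and compute and a tool call to move; the robot and the scene stay as the last step left them, time stands still between calls to the robot, and variables do not carry over. Pictures are saved under pics/ and viewed, at most 13 in all, crops included, and the job is handed in when it is done.

Besides the shell and the picture viewer there is one more tool, called after "Call:" in YAML: its name, and indented under it one key for each argument. play_rows: Moves the arm, as the interface text tells. Its arguments: {"type":"object","properties":{"targets":{"type":"array"},"force":{"type":"number"}},"required":["targets"]}

```bash
mkdir -p pics
python3 - <<'E'
from bench import *
import cv2,numpy as np
for n in("scene","top"):
    c=capture(n); cv2.imwrite(f"pics/{n}0.png",c["color"]); print(n,np.round(c["camera_matrix"],1).tolist(),np.round(c["world_from_camera"],3).tolist(),[k for k in c])
print(state())
E
```

```text
scene [[536.6, 0.0, 320.2], [0.0, 536.6, 236.3], [0.0, 0.0, 1.0]] [[-0.468, 0.554, -0.689, -448.196], [-0.884, -0.309, 0.351, 499.071], [-0.018, 0.773, 0.634, 1040.897], [0.0, 0.0, 0.0, 1.0]] ['color', 'camera_matrix', 'world_from_camera']
top [[433.0, 0.0, 316.3], [0.0, 433.0, 242.4], [0.0, 0.0, 1.0]] [[-0.007, 0.986, -0.167, 341.697], [-1.0, -0.005, 0.016, -0.894], [0.015, 0.167, 0.986, 1455.292], [0.0, 0.0, 0.0, 1.0]] ['color', 'camera_matrix', 'world_from_camera']
{'t': 0.1, 'joints': array([ 1.18122702,  0.5764729 ,  0.0248204 ,  1.43783217, -0.01499684,
        1.1289955 , -0.05650321]), 'qd': array([ 0.00036498, -0.00022951,  0.0013605 , -0.00073322, -0.00297208,
       -0.00166275,  0.00015684]), 'effort': array([ 6.30164839e-03, -7.67301321e+01,  2.25829080e+00, -2.86604583e+01,
        1.59362348e-02,  8.58881132e-03,  3.07627477e-05]), 'position': array([ 203.09025655, -643.29289612,  230.50868319]), 'tool_rot': array([-3.10345907e+00, -4.78287292e-01,  4.67947865e-04]), 'contact_force': array([0.20456402, 0.05706879, 0.40243522]), 'ft_torque': array([-0.00726389, -0.02786832, -0.02899692]), 'grasp_force': 0.0, 'opening': 85.32095244328059}
```

View pics/scene0.png

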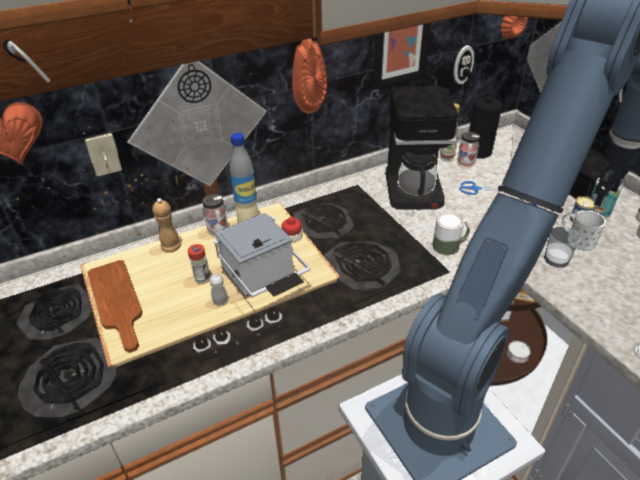

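View pics/top0.png

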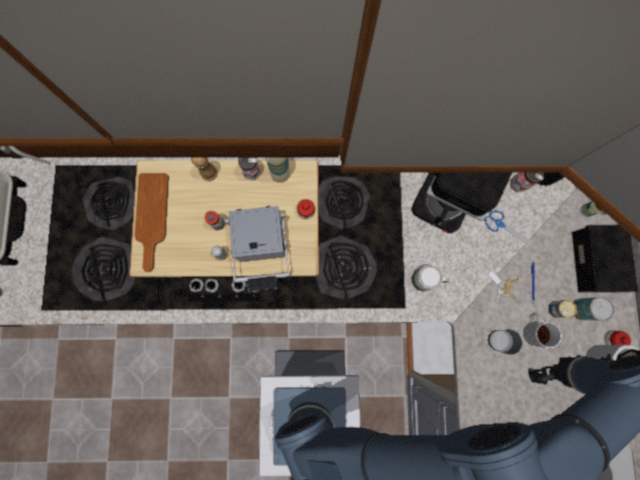

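The scene view shows the caddy at about (258,253), with its lock at (258,243) and the paddle at (285,285). In the top view they are at about (257,233), (253,245) and (262,283). I'll enlarge both.

Run:
```python
import cv2,numpy as np
a=cv2.imread("pics/scene0.png")[205:310,185:325]; b=cv2.imread("pics/top0.png")[190:300,195:335]
f=lambda i:cv2.resize(i[:105,:140],None,fx=5.7,fy=5.7,interpolation=cv2.INTER_CUBIC)
cv2.imwrite("pics/s1.png",f(a)); cv2.imwrite("pics/t1.png",f(b))
```

```text
(no output)
```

View pics/s1.png

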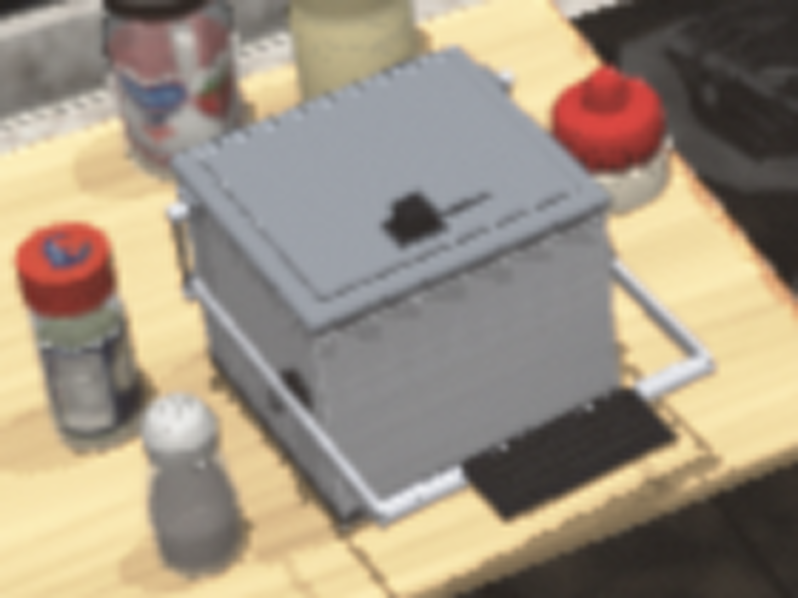

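View pics/t1.png

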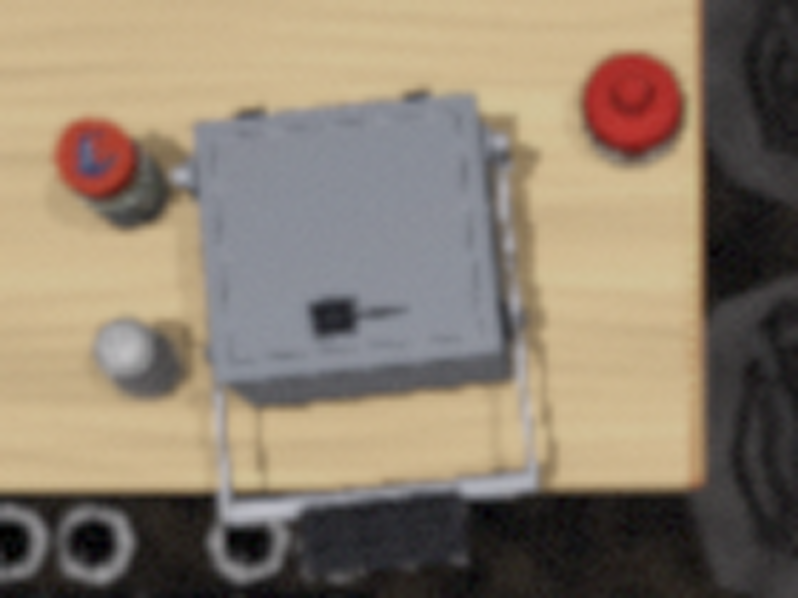

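```bash
cat > h.py <<'E'
import numpy as np
C={"scene":(np.array([[536.6,0,320.2],[0,536.6,236.3],[0,0,1]]),np.array([[-0.468,0.554,-0.689,-448.196],[-0.884,-0.309,0.351,499.071],[-0.018,0.773,0.634,1040.897]]),185,205),
"top":(np.array([[433.0,0,316.3],[0,433.0,242.4],[0,0,1]]),np.array([[-0.007,0.986,-0.167,341.697],[-1.0,-0.005,0.016,-0.894],[0.015,0.167,0.986,1455.292]]),195,190)}
def ray(n,u,v,crop=True):
    K,T,ox,oy=C[n]
    if crop:u,v=ox+(u+.5)/5.7-.5,oy+(v+.5)/5.7-.5
    d=np.linalg.inv(K)@[u,v,1]; return T[:,3],T[:,:3]@[d[0],-d[1],-d[2]]
def on(n,u,v,z,crop=True):
    o,d=ray(n,u,v,crop); return (o+d*(z-o[2])/d[2])[:2]
E
python3 - <<'E'
from h import *
np.set_printoptions(precision=1,suppress=True)
P={"scene":[(180,158),(458,48),(610,200),(315,325)],"top":[(195,122),(475,93),(506,352),(220,382)]}
for n in P:
    q=np.array([on(n,*p,167) for p in P[n]]); print(n,q.tolist(),"c",q.mean(0)); e=q[0]+q[1]-q[2]-q[3]; w=q[0]+q[3]-q[1]-q[2]; print("len",np.hypot(*e)/2,np.hypot(*w)/2,"yaw",np.arctan2(e[1],e[0]),np.arctan2(-w[0],w[1]))
for n,l,p in(("scene",(413,213),(571,452)),("top",(333,316),(386,535))):
    print(n,"lock",on(n,*l,175),"paddle",on(n,*p,114))
for n,l in(("scene",(180,405)),("top",(123,345))): print("salt",on(n,*l,115))
E
```

```text
scene [[648.2432797888854, 244.61420616035264], [663.1549945220628, 99.96789239292355], [525.092318870142, 85.41529234302465], [511.0193135937086, 232.0170104439992]] c [586.9 165.5]
len 138.31110457009714 146.3433719555264 yaw 0.09830582524591107 0.0991924164496099
top [[658.1090353292109, 244.02069560834406], [673.5846127409523, 94.69479682080123], [533.0961832094449, 77.36926178460348], [517.8941176143394, 227.2839618221111]] c [595.7 160.8]
len 141.3812286980247 150.4044994054619 yaw 0.12075574874310922 0.10216141040122227
scene lock [550.6 169.4] paddle [438.3 148.6]
top lock [551.4 167.6] paddle [441.1 145. ]
salt [547.7 287.6]
salt [545.7 289.9]
```

```bash
cat >> h.py <<'E'
from scipy.spatial.transform import Rotation as R
def go(p,yaw=.105):
    from bench import state
    s=state(); M=R.from_rotvec(s["tool_rot"]).as_matrix(); psi=np.arctan2(M[1,0],M[0,0])
    t=psi-yaw; c,sn=np.cos(yaw),np.sin(yaw); d=np.array(p)-s["position"]
    print("t",s["t"],"pos",np.round(s["position"],1),"turn %.3f"%t,"zaxis",np.round(M[:,2],3),"shift cm after turn",np.round([(d[0]*c+d[1]*sn)/10,(d[0]*sn-d[1]*c)/10,-d[2]/10],2),"F",np.round(s["contact_force"],1))
E
python3 -c "
from h import *
go([546,213,220])"
```

```text
t 0.1 pos [ 203.1 -643.3  230.5] turn 0.201 zaxis [-0.001  0.001 -1.   ] shift cm after turn [ 43.08 -81.56   1.05] F [0.2 0.1 0.4]
```

Call:
play_rows:
  targets: [0, 0, 0, 0.1, 0, 0, 0, 0, 0.1, 0, 1.8, -3.4, 0, 0, 0, 1.8, -3.4, 0, 0, 0, 1.8, -3.4, 0, 0, 0, 1.8, -3.4, 0, 0, 0, 1.8, -3.4, 0, 0, 0, 1.8, -3.4, 0, 0, 0, 1.8, -3.4, 0, 0, 0, 1.8, -3.4, 0, 0, 0, 1.8, -3.4, 0, 0, 0, 1.8, -3.4, 0, 0, 0]
  force: 40

```text
t: 1.6
position: [346.5, -285.3, 231.2]
tool_rot: [-3.137, -0.166, 0.0]
contact_force: [0.7, -0.5, -0.4]
opening: -0.4
grasp_force: 0.0
```

Call:
play_rows:
  targets: [1.8, -3.4, 0, 0, 0, 1.8, -3.4, 0, 0, 0, 1.8, -3.4, 0, 0, 0, 1.8, -3.4, 0, 0, 0, 1.8, -3.4, 0, 0, 0, 1.8, -3.4, 0, 0, 0, 1.8, -3.4, 0, 0, 0, 1.8, -3.4, 0, 0, 0, 1.8, -3.4, 0, 0, 0, 1.8, -3.4, 0, 0, 0, 1.8, -3.4, 0, 0, 0, 1.8, -3.4, 0, 0, 0]

```text
t: 3.1
position: [518.2, 143.0, 231.1]
tool_rot: [3.137, 0.166, -0.001]
contact_force: [0.1, -0.2, 1.0]
opening: 0.1
grasp_force: 0.0
```

```bash
python3 -c "
from h import *
go([546,213,174])"
```

```text
t 3.1 pos [518.2 143.  231.1] turn 0.001 zaxis [-0. -0. -1.] shift cm after turn [ 3.5  -6.67  5.71] F [ 0.1 -0.2  1. ]
```

Call:
play_rows:
  targets: [1.2, -2.2, 0, 0, 0, 1.2, -2.2, 0, 0, 0, 1.1, -2.3, 0, 0, 0, 0, 0, 2, 0, 0, 0, 0, 1.5, 0, 0, 0, 0, 0.5, 0, 0, 0, 0, 0, 0, 0]

```text
t: 3.98
position: [545.7, 211.8, 191.2]
tool_rot: [3.137, 0.165, -0.001]
contact_force: [0.3, -0.2, 0.3]
opening: 0.1
grasp_force: 0.0
```

Run:
```python
from bench import *
from h import *
import cv2
go([546,213,173])
f=lambda i:cv2.resize(i[:105,:140],None,fx=2.85,fy=2.85*1.5,interpolation=cv2.INTER_CUBIC)
f=lambda i:cv2.resize(i,(399,420),interpolation=cv2.INTER_CUBIC)
s=capture("scene")["color"][195:295,200:295]; t=capture("top")["color"][190:290,205:300]
cv2.imwrite("pics/2.png",np.hstack([f(s),f(t)]))
```

```text
t 3.975 pos [545.7 211.8 191.2] turn 0.000 zaxis [-0. -0. -1.] shift cm after turn [ 0.04 -0.11  1.82] F [ 0.3 -0.2  0.3]
```

View pics/2.png

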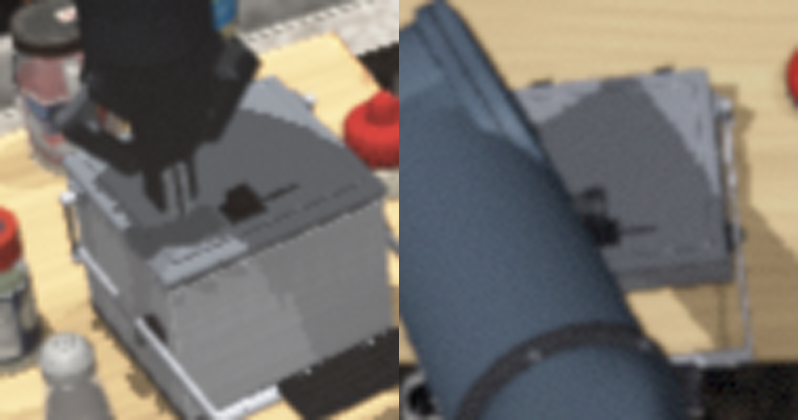

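The left panel shows the shut fingertips at (180,215), over the lid on the lock's left side. The lock is at (243,203) and its slot runs to (300,185), so the fingers can go down and sweep.

Call:
play_rows:
  targets: [0, 0, 1, 0, 0, 0, 0, 0.7, 0, 0, 0, 0, 0, 0, 0, 0, 0.8, 0, 0, 0, 0, 0.8, 0, 0, 0, 0, 0.4, 0, 0, 0, 0, 0.4, 0, 0, 0]

```text
t: 4.95
position: [548.4, 188.0, 174.4]
tool_rot: [-3.137, -0.166, -0.0]
contact_force: [0.7, -0.4, 0.5]
opening: 0.1
grasp_force: 0.0
```

Call:
play_rows:
  targets: [0, 0.4, 0, 0, 0, 0, 0.4, 0, 0, 0, 0, 0.3, 0, 0, 0]

```text
t: 5.32
position: [549.5, 177.5, 174.4]
tool_rot: [-3.137, -0.167, -0.0]
contact_force: [-0.3, 1.8, 1.0]
opening: 0.1
grasp_force: 0.8
```

Call:
play_rows:
  targets: [0, 0.3, 0, 0, 0, 0, 0.3, 0, 0, 0]

```text
t: 5.58
position: [550.2, 171.4, 174.4]
tool_rot: [-3.137, -0.166, -0.0]
contact_force: [0.1, 1.0, 0.7]
opening: -0.2
grasp_force: 0.8
```

Run:
```python
from bench import *
from h import *
import cv2
go([546,213,173])
cv2.imwrite("pics/3.png",cv2.resize(capture("scene")["color"][205:275,210:300],None,fx=6,fy=6,interpolation=cv2.INTER_CUBIC))
```

```text
t 5.575 pos [550.2 171.4 174.4] turn 0.001 zaxis [ 0.  0. -1.] shift cm after turn [ 0.02 -4.18  0.14] F [0.1 1.  0.7]
```

View pics/3.png

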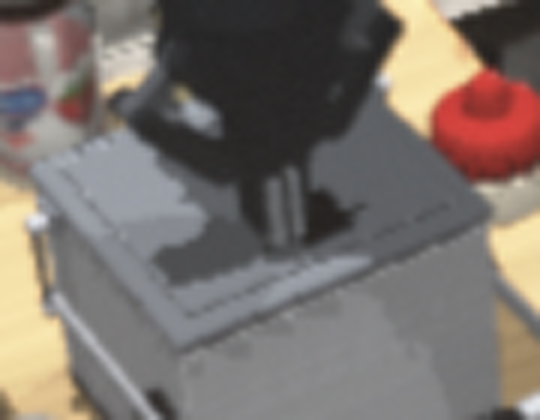

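The lock, at about (325,215), moves ahead of the fingers at (285,225). A short length of slot is left, so I'll keep going until the force rises.

Call:
play_rows:
  targets: [0, 0.4, 0, 0, 0, 0, 0.4, 0, 0, 0, 0, 0, 0, 0, 0]

```text
t: 6.0
position: [551.1, 162.9, 174.5]
tool_rot: [3.137, 0.165, 0.0]
contact_force: [0.3, -0.7, 3.0]
opening: 0.2
grasp_force: 1.6
```

Call:
play_rows:
  targets: [0, 0.3, 0, 0, 0, 0, 0.2, 0, 0, 0, 0, 0, 0, 0, 0]

```text
t: 6.38
position: [551.6, 159.3, 174.5]
tool_rot: [-3.136, -0.167, -0.001]
contact_force: [-0.7, 4.6, 4.3]
opening: -0.1
grasp_force: 3.6
```

Call:
play_rows:
  targets: [0, 0.2, 0, 0, 0, 0, 0, 0, 0, 0]

```text
t: 6.62
position: [551.6, 159.1, 174.6]
tool_rot: [-3.134, -0.169, -0.001]
contact_force: [-0.7, 9.2, 3.0]
opening: -0.3
grasp_force: 6.1
```

At the end stop. Next I retreat, rise and move over the paddle.

Call:
play_rows:
  targets: [0, -0.8, 0, 0, 0, 0, 0, -2.5, 0, 0, 0, 0, -2, 0, 0, -2.5, 0.2, 0, 0, 0, -3, 0.2, 0, 0, 0, -3, 0.2, 0, 0, 0, -2, 0.2, 0, 0, 0]

```text
t: 7.5
position: [445.6, 144.2, 218.9]
tool_rot: [3.136, 0.165, -0.002]
contact_force: [0.7, 0.4, 0.2]
opening: 0.1
grasp_force: 0.0
```

Run:
```python
from bench import *
from h import *
import cv2
go([438.5,147,116])
f=lambda i:cv2.resize(i,(399,420),interpolation=cv2.INTER_CUBIC)
s=capture("scene")["color"][205:305,220:315]; t=capture("top")["color"][200:300,215:310]
cv2.imwrite("pics/4.png",np.hstack([f(s),f(t)]))
```

```text
t 7.5 pos [445.6 144.2 218.9] turn 0.000 zaxis [-0.001 -0.002 -1.   ] shift cm after turn [-0.68 -0.35 10.29] F [0.7 0.4 0.2]
```

View pics/4.png

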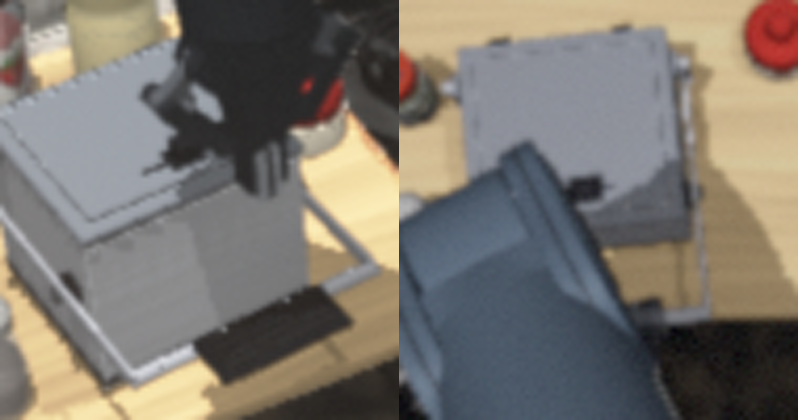

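Run:
```python
from bench import *
from h import *
import cv2
a=cv2.cvtColor(cv2.imread("pics/top0.png"),cv2.COLOR_BGR2GRAY); b=cv2.cvtColor(capture("top")["color"],cv2.COLOR_BGR2GRAY)
for r in range(241,250): print(r,a[r,246:272],b[r,246:272],sep="\n")
```

```text
241
[144 143 141 143 139 134 132 130 131 130 131 133 143 143 143 144 143 145
 143 146 143 145 143 145 146 145]
[ 85  90  89  82  69  61  75 112 136 137 132 132 129 124 114 109 110 123
 144 148 147 146 147 148 148 148]
242
[146 144 140 131 122 107  94  91  90  87  95 114 137 142 143 142 142 143
 143 143 144 145 144 144 144 145]
[ 76  89  89  89  75  61  63  92 118 111  91  82  79  75  68  62  73 103
 136 147 145 147 148 147 147 145]
243
[143 142 130  99  74  59  54  50  47  47  67 102 130 134 131 131 129 129
 131 132 135 143 144 143 146 145]
[ 76  86  89  90  84  68  60  68  88  78  55  42  42  44  42  32  51  89
 125 134 140 148 148 143 140 136]
244
[144 141 129  86  46  36  36  42  36  38  57  93 111 112  98  96  95 101
 107 116 128 143 146 145 144 146]
[ 71  77  90  90  87  80  64  60  57  57  44  41  43  44  38  36  43  74
 101 119 132 144 144 132 115 106]
245
[144 141 132  95  52  36  45  46  45  39  52  76 100 105 101 101 109 121
 127 135 141 145 146 145 145 144]
[ 76  72  84  91  92  84  74  71  53  42  34  39  46  46  43  33  46  85
 122 138 139 138 130 114  99  95]
246
[144 1
[... 161 characters left out ...]
  41  52  96
 136 143 131 116 106  98  94  95]
247
[144 144 136 116  67  42  40  44  43  47  64 103 135 144 146 144 145 144
 146 144 146 144 145 146 145 144]
[ 87  75  75  84  91  90  82  68  52  37  36  44  57  64  63  70  76  99
 127 129 112 100  96  95  96  96]
248
[143 143 141 125  90  68  70  81  88  93 101 118 141 145 145 145 144 145
 145 145 145 146 145 146 143 141]
[ 90  81  72  77  87  91  88  79  59  50  43  64  93 103 104 109 102  98
 105 107  98  97  98 101  93  91]
249
[144 146 143 135 116 108 114 120 132 134 134 140 144 141 140 139 140 139
 143 142 141 144 145 145 139 134]
[ 93  87  77  74  86  91  89  84  69  60  46  76 115 125 127 120 103  93
  93  94  94  95  99 104  94  87]
```

Call:
play_rows:
  targets: [0, 4, 0, 0, 0, 0, 4, 0, 0, 0, 0, 4, 0, 0, 0, 0, 0, 0, 0, 0]

```text
t: 8.15
position: [460.8, 22.6, 219.0]
tool_rot: [3.136, 0.157, -0.001]
contact_force: [0.0, 1.3, 0.3]
opening: -0.1
grasp_force: 0.0
```

Run:
```python
from bench import *
from h import *
import cv2
go([546,213,190])
f=lambda i:cv2.resize(i,(399,420),interpolation=cv2.INTER_CUBIC)
s=capture("scene")["color"]; t=capture("top")["color"]; s0=cv2.imread("pics/scene0.png"); t0=cv2.imread("pics/top0.png")
w=lambda i,x,y:cv2.resize(i[y:y+42,x:x+56],(400,300),interpolation=cv2.INTER_CUBIC)
cv2.imwrite("pics/5.png",np.vstack([np.hstack([w(s0,230,222),w(t0,232,225)]),np.hstack([w(s,230,222),w(t,232,225)])]))
```

```text
t 8.15 pos [460.8  22.6 219. ] turn -0.005 zaxis [-0.    -0.002 -1.   ] shift cm after turn [ 10.47 -18.04   2.9 ] F [0.  1.3 0.3]
```

View pics/5.png

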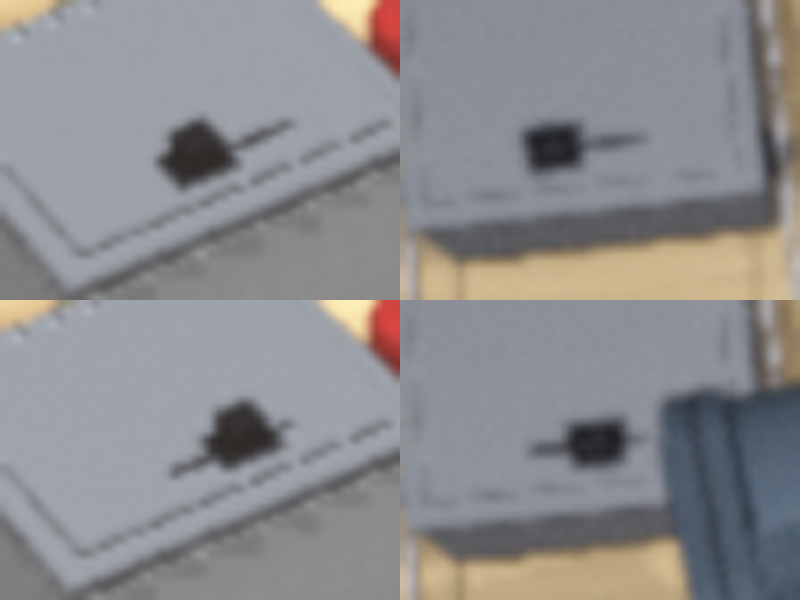

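The lock moved only about 18 mm. In the lower panels it sits at (242,435) and (597,442), and about 7 mm of slot is left on its right. I'll push again and watch it.

Call:
play_rows:
  targets: [3, -3.5, 0, 0, 0, 3, -3.5, 0, 0, 0, 3, -3.5, 0, 0, 0, 1.5, -3.5, 0, 0, 0, 0, -1.5, 0, 0, 0, 0, 0, 2.5, 0, 0, 0, 0, 1.7, 0, 0, 0, 0, 0, 0, 0]

```text
t: 9.25
position: [546.8, 191.3, 176.2]
tool_rot: [3.136, 0.167, -0.004]
contact_force: [0.1, -0.2, 0.4]
opening: 0.1
grasp_force: 0.0
```

Run:
```python
from h import *
go([551,161,174])
```

```text
t 9.25 pos [546.8 191.3 176.2] turn 0.001 zaxis [-0.003 -0.001 -1.   ] shift cm after turn [0.11 3.05 0.22] F [ 0.1 -0.2  0.4]
```

Call:
play_rows:
  targets: [0.1, 1, 0.1, 0, 0, 0, 1, 0.1, 0, 0, 0, 0.5, 0, 0, 0, 0, 0, 0, 0, 0]

```text
t: 9.75
position: [551.8, 165.9, 175.6]
tool_rot: [3.137, 0.164, 0.001]
contact_force: [0.1, 0.2, 0.0]
opening: -0.6
grasp_force: 0.0
```

Call:
play_rows:
  targets: [0, 0.4, 0, 0, 0, 0, 0.4, 0, 0, 0, 0, 0.4, 0, 0, 0, 0, 0, 0, 0, 0]

```text
t: 10.25
position: [552.5, 159.1, 175.6]
tool_rot: [-3.131, -0.171, -0.001]
contact_force: [-2.0, 12.4, -0.5]
opening: -0.3
grasp_force: 6.4
```

Call:
play_rows:
  targets: [0, 0.3, 0, 0, 0, 0, 0, 0, 0, 0]

```text
t: 10.5
position: [552.5, 158.7, 175.7]
tool_rot: [-3.128, -0.174, -0.002]
contact_force: [-2.6, 19.1, -1.7]
opening: 0.1
grasp_force: 10.0
```

Run:
```python
from bench import *
from h import *
import cv2
go([551,161,174])
w=lambda i,x,y:cv2.resize(i[y:y+42,x:x+56],(400,300),interpolation=cv2.INTER_CUBIC)
cv2.imwrite("pics/6.png",np.hstack([w(capture("scene")["color"],230,222),w(capture("top")["color"],232,225)]))
```

```text
t 10.5 pos [552.5 158.7 175.7] turn 0.006 zaxis [ 0.001  0.008 -1.   ] shift cm after turn [-0.13 -0.24  0.17] F [-2.6 19.1 -1.7]
```

View pics/6.png

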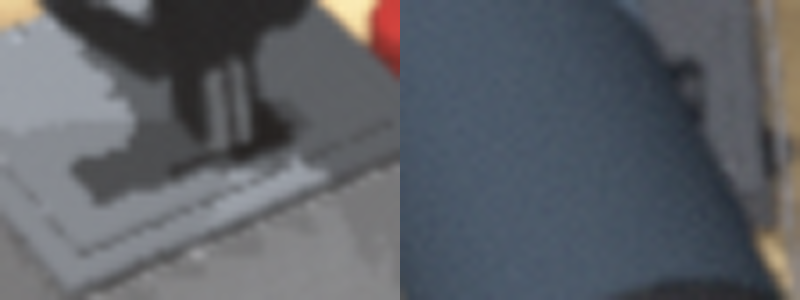

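The lock now seems to cover the slot end, at about (265,130), with a firm 19 N stop. It probably crept back during the fast retreat, so I'll ease off gently this time.

Call:
play_rows:
  targets: [0, -0.15, 0, 0, 0, 0, -0.15, 0, 0, 0, 0, -0.1, 0, 0, 0, 0, -0.1, 0, 0, 0, 0, 0, 0, 0, 0]

```text
t: 11.22
position: [552.4, 159.3, 175.5]
tool_rot: [-3.134, -0.17, -0.001]
contact_force: [-0.5, 7.1, -0.3]
opening: -0.7
grasp_force: 3.8
```

Call:
play_rows:
  targets: [0, -0.1, 0, 0, 0, 0, -0.1, 0, 0, 0, 0, 0, 0, 0, 0]

```text
t: 11.6
position: [552.4, 159.4, 175.4]
tool_rot: [-3.136, -0.167, -0.0]
contact_force: [-0.7, 4.7, 1.3]
opening: -0.2
grasp_force: 2.7
```

Call:
play_rows:
  targets: [0, -0.1, 0, 0, 0, 0, -0.05, 0, 0, 0, 0, 0, 0, 0, 0]

```text
t: 11.98
position: [552.4, 159.6, 175.2]
tool_rot: [3.137, 0.165, -0.0]
contact_force: [-0.4, 0.7, -1.2]
opening: -0.4
grasp_force: 0.5
```

Call:
play_rows:
  targets: [0, -0.1, 0, 0, 0, 0, -0.1, 0, 0, 0, 0, 0, 0, 0, 0]

```text
t: 12.35
position: [552.0, 162.0, 175.2]
tool_rot: [3.137, 0.166, -0.0]
contact_force: [0.8, 0.3, 0.3]
opening: 0.1
grasp_force: 0.0
```

Call:
play_rows:
  targets: [0, -0.1, 0, 0, 0, 0, -0.1, 0, 0, 0, 0, -0.1, 0, 0, 0, 0, 0, 0, 0, 0]

```text
t: 12.85
position: [551.7, 165.3, 175.3]
tool_rot: [-3.137, -0.166, 0.0]
contact_force: [0.2, 0.1, -0.5]
opening: -0.3
grasp_force: 0.0
```

Free of it. Now I'll lift, move clear to the right and look at the lock numerically.

Call:
play_rows:
  targets: [0, -0.4, 0, 0, 0, 0, 0, -2, 0, 0, 0, 0, -2.4, 0, 0, -3, 0, 0, 0, 0, -3, 0, 0, 0, 0, -3, 0.1, 0, 0, 0, -2.2, 0.1, 0, 0, 0, 0, 0, 0, 0, 0]

```text
t: 13.85
position: [439.1, 155.3, 219.7]
tool_rot: [3.137, 0.167, 0.0]
contact_force: [0.6, 0.9, 0.8]
opening: -0.0
grasp_force: 0.0
```

Run:
```python
from bench import *
from h import *
import cv2
go([438.5,147,116])
b=cv2.cvtColor(capture("top")["color"],cv2.COLOR_BGR2GRAY)
for r in (243,244,245,246,247): print(r,b[r,246:272])
w=lambda i,x,y:cv2.resize(i[y:y+42,x:x+56],(400,300),interpolation=cv2.INTER_CUBIC)
cv2.imwrite("pics/7.png",np.hstack([w(capture("scene")["color"],230,222),w(capture("top")["color"],232,225)]))
```

```text
t 13.85 pos [439.1 155.3 219.7] turn 0.002 zaxis [ 0. -0. -1.] shift cm after turn [-0.15  0.82 10.37] F [0.6 0.9 0.8]
243 [ 96 129 146 146 146 147 146 146 146 143 128  81  42  42  40  40  39  41
  87 126 139 147 148 143 138 127]
244 [ 73 110 136 143 139 134 132 132 132 131 119  74  42  41  43  46  44  41
  67 103 130 144 144 132 113 105]
245 [ 62  83 117 133 119 100  95  95  99 102  99  65  36  40  44  45  44  43
  69 107 132 138 127 112  99  96]
246 [ 57  60  95 119 112 102 101 104 110 122 118  83  46  40  39  41  48  48
  68  97 123 115 104  98  97  95]
247 [ 59  53  69 108 131 137 139 138 141 140 133  98  71  61  62  69  80  82
  77  86 102  96  94  95  95  95]
```

View pics/7.png

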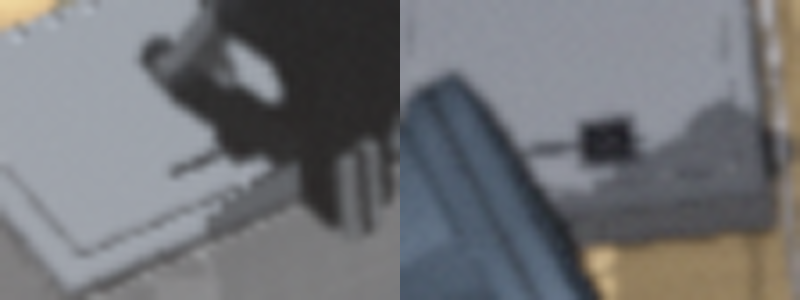

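In the top panel the lock is at (607,142), about 8 px (24 mm) from its start, and it covers the slot's right end. That counts as open. Next I go down on the paddle.

Call:
play_rows:
  targets: [-0.1, 0.4, 2, 0, 0, 0, 0.4, 2.5, 0, 0, 0, 0, 2.5, 0, 0, 0, 0, 1.5, 0, 0, 0, 0, 1, 0, 0, 0, 0, 0.4, 0, 0, 0, 0, 0, 0, 0]

```text
t: 14.88
position: [440.3, 147.4, 120.4]
tool_rot: [-3.137, -0.166, -0.0]
contact_force: [-0.1, 0.5, 0.4]
opening: -0.1
grasp_force: 0.0
```

Call:
play_rows:
  targets: [0, 0, 0.3, 0, 0, 0, 0, 0.3, 0, 0, 0, 0, 0.2, 0, 0, 0, 0, 0.2, 0, 0, 0, 0, 0.2, 0, 0]

```text
t: 15.5
position: [439.9, 147.2, 108.6]
tool_rot: [3.137, 0.166, 0.0]
contact_force: [-2.8, -0.2, 8.0]
opening: 0.0
grasp_force: 4.2
```

Call:
play_rows:
  targets: [0, 0, 0.25, 0, 0, 0, 0, 0.25, 0, 0, 0, 0, 0.25, 0, 0, 0, 0, 0.25, 0, 0, 0, 0, 0.25, 0, 0, 0, 0, 0.25, 0, 0, 0, 0, 0.25, 0, 0, 0, 0, 0.25, 0, 0, 0, 0, 0.25, 0, 0, 0, 0, 0.25, 0, 0]

```text
t: 16.75
position: [441.4, 147.5, 83.9]
tool_rot: [-3.137, -0.165, -0.004]
contact_force: [2.3, -1.3, 7.3]
opening: -0.1
grasp_force: 3.1
```

Call:
play_rows:
  targets: [0, 0, 0.2, 0, 0, 0, 0, 0.2, 0, 0, 0, 0, 0.2, 0, 0, 0, 0, 0, 0, 0]

```text
t: 17.25
position: [440.8, 147.6, 77.6]
tool_rot: [-3.137, -0.166, -0.002]
contact_force: [0.9, 0.3, 4.3]
opening: -0.3
grasp_force: 1.7
```

Call:
play_rows:
  targets: [0, 0, 0.2, 0, 0, 0, 0, 0.2, 0, 0, 0, 0, 0, 0, 0]

```text
t: 17.62
position: [441.1, 147.7, 75.4]
tool_rot: [-3.136, -0.166, -0.005]
contact_force: [-5.5, -0.5, 35.6]
opening: 0.2
grasp_force: 17.5
```

Call:
play_rows:
  targets: [0, 0, 0.2, 0, 0, 0, 0, 0.1, 0, 0, 0, 0, 0, 0, 0]

```text
t: 18.0
position: [441.2, 147.7, 74.6]
tool_rot: [-3.136, -0.166, -0.009]
contact_force: [-14.6, -4.6, 75.4]
opening: 0.3
grasp_force: 38.3
```

Hard on the stop. I'll ease back to a moderate force and hold.

Call:
play_rows:
  targets: [0, 0, -0.2, 0, 0, 0, 0, -0.15, 0, 0, 0, 0, 0, 0, 0]

```text
t: 18.38
position: [441.1, 147.6, 75.5]
tool_rot: [-3.136, -0.166, -0.005]
contact_force: [-3.8, -1.9, 29.2]
opening: 0.3
grasp_force: 14.0
```

Call:
play_rows:
  targets: [0, 0, 0, 0, 0, 0, 0, 0, 0, 0, 0, 0, 0, 0, 0, 0, 0, 0, 0, 0, 0, 0, 0, 0, 0, 0, 0, 0, 0, 0, 0, 0, 0, 0, 0, 0, 0, 0, 0, 0, 0, 0, 0, 0, 0, 0, 0, 0, 0, 0, 0, 0, 0, 0, 0, 0, 0, 0, 0, 0]

```text
t: 19.88
position: [441.0, 147.6, 75.5]
tool_rot: [-3.136, -0.166, -0.005]
contact_force: [-3.0, -2.5, 28.4]
opening: 0.4
grasp_force: 14.1
```

Run:
```python
from bench import *
from h import *
import cv2
go([440,147,77])
w=lambda i,x,y:cv2.resize(i[y:y+120,x:x+160],(400,300),interpolation=cv2.INTER_CUBIC)
cv2.imwrite("pics/8.png",np.hstack([w(capture("scene")["color"],185,190),w(capture("top")["color"],185,180)]))
```

```text
t 19.875 pos [441.  147.6  75.5] turn 0.001 zaxis [ 0.003  0.001 -1.   ] shift cm after turn [-0.11  0.05 -0.15] F [-3.  -2.5 28.4]
```

View pics/8.png

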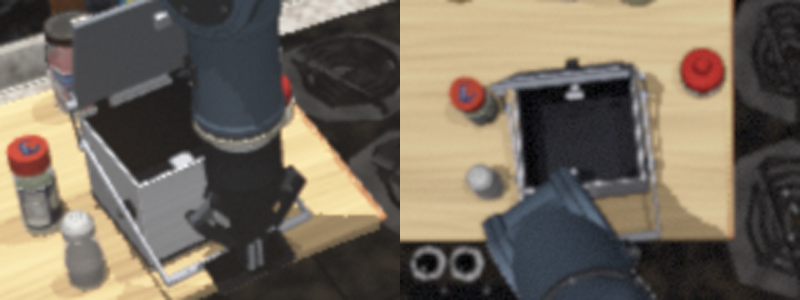

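The lid is fully up: it stands upright at (130,60) in the left panel and the inside of the caddy is open to view. I'll hold for another 2 s.

Call:
play_rows:
  targets: [0, 0, 0, 0, 0, 0, 0, 0, 0, 0, 0, 0, 0, 0, 0, 0, 0, 0, 0, 0, 0, 0, 0, 0, 0, 0, 0, 0, 0, 0, 0, 0, 0, 0, 0, 0, 0, 0, 0, 0, 0, 0, 0, 0, 0, 0, 0, 0, 0, 0, 0, 0, 0, 0, 0, 0, 0, 0, 0, 0]

```text
t: 21.48
position: [441.1, 147.6, 75.5]
tool_rot: [-3.136, -0.166, -0.005]
contact_force: [-3.2, -0.6, 28.1]
opening: -0.0
grasp_force: 14.1
```

Call:
play_rows:
  targets: [0, 0, 0, 0, 0, 0, 0, 0, 0, 0, 0, 0, 0, 0, 0, 0, 0, 0, 0, 0, 0, 0, 0, 0, 0, 0, 0, 0, 0, 0, 0, 0, 0, 0, 0, 0, 0, 0, 0, 0, 0, 0, 0, 0, 0]

```text
t: 22.6
position: [441.1, 147.6, 75.5]
tool_rot: [-3.136, -0.166, -0.005]
contact_force: [-3.9, -0.9, 29.2]
opening: 0.5
grasp_force: 14.1
```

Call:
play_rows:
  targets: [0, 0, -0.1, 0, 0, 0, 0, -0.1, 0, 0, 0, 0, -0.1, 0, 0, 0, 0, -0.1, 0, 0, 0, 0, -0.1, 0, 0, 0, 0, -0.1, 0, 0, 0, 0, -0.1, 0, 0, 0, 0, -0.1, 0, 0, 0, 0, -0.1, 0, 0, 0, 0, -0.1, 0, 0, 0, 0, -0.1, 0, 0, 0, 0, -0.1, 0, 0]

```text
t: 24.1
position: [439.7, 146.9, 85.8]
tool_rot: [3.137, 0.166, -0.001]
contact_force: [-5.1, -0.4, 3.2]
opening: 0.1
grasp_force: 2.2
```

Call:
play_rows:
  targets: [0, 0, -0.1, 0, 0, 0, 0, -0.1, 0, 0, 0, 0, -0.1, 0, 0, 0, 0, -0.1, 0, 0, 0, 0, -0.1, 0, 0, 0, 0, -0.1, 0, 0, 0, 0, -0.1, 0, 0, 0, 0, -0.1, 0, 0, 0, 0, -0.1, 0, 0, 0, 0, -0.1, 0, 0, 0, 0, -0.1, 0, 0, 0, 0, -0.1, 0, 0]

```text
t: 25.6
position: [440.0, 147.3, 97.9]
tool_rot: [-3.137, -0.166, 0.0]
contact_force: [-5.4, -2.1, 5.2]
opening: 0.0
grasp_force: 2.9
```

Call:
play_rows:
  targets: [0, 0, -0.1, 0, 0, 0, 0, -0.1, 0, 0, 0, 0, -0.1, 0, 0, 0, 0, -0.1, 0, 0, 0, 0, -0.05, 0, 0, 0, 0, -0.05, 0, 0, 0, 0, -0.05, 0, 0, 0, 0, -0.05, 0, 0, 0, 0, -0.05, 0, 0, 0, 0, -0.05, 0, 0, 0, 0, -0.05, 0, 0, 0, 0, -0.05, 0, 0]

```text
t: 27.1
position: [440.0, 147.3, 105.9]
tool_rot: [-3.137, -0.166, -0.0]
contact_force: [-6.1, -1.3, 6.1]
opening: 0.0
grasp_force: 3.3
```

Call:
play_rows:
  targets: [0, 0, -0.05, 0, 0, 0, 0, -0.05, 0, 0, 0, 0, -0.05, 0, 0, 0, 0, -0.05, 0, 0, 0, 0, -0.05, 0, 0, 0, 0, -0.05, 0, 0, 0, 0, -0.05, 0, 0, 0, 0, -0.05, 0, 0, 0, 0, -0.05, 0, 0, 0, 0, -0.05, 0, 0, 0, 0, -0.05, 0, 0, 0, 0, -0.05, 0, 0]

```text
t: 28.6
position: [440.2, 147.3, 112.1]
tool_rot: [-3.137, -0.166, -0.001]
contact_force: [-4.8, -1.8, 6.6]
opening: 0.1
grasp_force: 3.3
```

Call:
play_rows:
  targets: [0, 0, -0.05, 0, 0, 0, 0, -0.05, 0, 0, 0, 0, -0.05, 0, 0, 0, 0, -0.05, 0, 0, 0, 0, -0.05, 0, 0, 0, 0, -0.05, 0, 0, 0, 0, -0.05, 0, 0, 0, 0, -0.05, 0, 0, 0, 0, -0.05, 0, 0, 0, 0, -0.05, 0, 0, 0, 0, -0.05, 0, 0, 0, 0, -0.05, 0, 0]

```text
t: 30.1
position: [440.0, 147.3, 117.8]
tool_rot: [-3.137, -0.166, -0.0]
contact_force: [0.0, 0.5, 0.2]
opening: -0.2
grasp_force: 0.0
```

Contact is gone. I'll withdraw upward, move clear and check.

Call:
play_rows:
  targets: [0, 0, -0.5, 0, 0, 0, 0, -2, 0, 0, 0, 0, -3, 0, 0, 0, 0, -3, 0, 0, 0, 0, -3, 0, 0, 0, 4, 0, 0, 0, 0, 4, 0, 0, 0, 0, 4, 0, 0, 0, 0, 4, 0, 0, 0, 0, 4, 0, 0, 0, 0, 4, 0, 0, 0, 0, 0, 0, 0, 0]

```text
t: 31.6
position: [465.2, -94.5, 233.0]
tool_rot: [3.137, 0.158, -0.0]
contact_force: [0.8, 0.9, 1.4]
opening: -0.1
grasp_force: 0.0
```

Run:
```python
from bench import *
from h import *
import cv2
go([440,147,77])
w=lambda i,x,y:cv2.resize(i[y:y+120,x:x+160],(400,300),interpolation=cv2.INTER_CUBIC)
s=capture("scene")["color"];t=capture("top")["color"]
b=cv2.cvtColor(t,cv2.COLOR_BGR2GRAY)
for r in (243,244,245,246): print(r,b[r,246:272])
cv2.imwrite("pics/9.png",np.hstack([w(s,185,190),w(t,185,180)]))
```

```text
t 31.6 pos [465.2 -94.5 233. ] turn -0.004 zaxis [-0.    -0.001 -1.   ] shift cm after turn [  0.03 -24.28  15.6 ] F [0.8 0.9 1.4]
243 [144 144 145 145 142 143 141 144 142 141 126  80  43  40  41  43  36  44
  84 124 137 144 145 145 145 145]
244 [145 144 145 143 136 130 131 128 129 129 113  72  39  40  43  44  42  36
  64 101 131 142 144 144 143 145]
245 [145 144 145 135 118  99  92  92  96  99  96  63  38  37  41  43  46  37
  66 105 135 145 146 146 146 145]
246 [144 144 144 135 114 101 100 102 108 119 118  80  46  40  41  40  45  47
  66 107 136 144 145 144 146 147]
```

View pics/9.png

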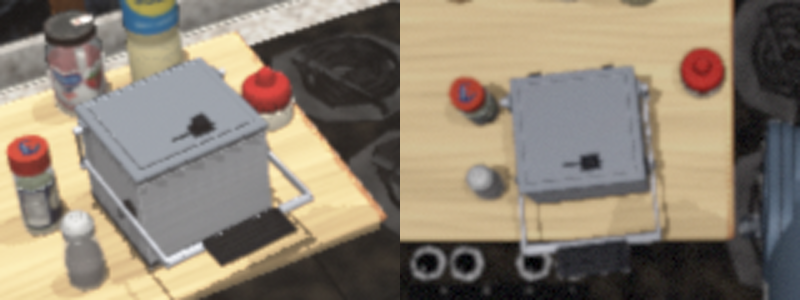

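The lid is shut and the paddle is up. The lock is at (200,125) and (590,162), at the open end of its slot. The bystanders stand where they were.

```bash
python3 -c "
from bench import *
print(sign_off())"
```

```text
the job is handed in; nothing more can be done
None
```

The job is handed in: lock open after a second push because the first left it about 7 mm short, lid raised fully and held about 5 s, then let down slowly and shut; pressing the paddle onto its stop briefly reached about 75 N before I eased to about 28 N.

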